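# Count four battery cells into the tray

### The arm

A 6-joint arm with a two-finger parallel gripper is mounted at the origin on a cart in front of the work surface, level with it; the furniture and walls round the work are solid. World frame = base frame: x ahead of the robot, y to its left, z up, the work surface at z = 0. Lengths are in m, angles in rad, forces in N, time in s.
With the tool pointing down it reaches from about 0.325 to 0.85 m from the base axis. Payload 4.4 kg.
Tool frame: the origin (TCP) lies between the finger pads; the fingertips stand 25 mm ahead of it and the grasp point (between the pads) lies 6 mm ahead of it; z points along the fingers, y is the line along which they close (so a half turn about z gives the same grasp; the last joint's range is limited). The gripper opens to 94 mm and grips with 3 to 60 N. Pads are 16 mm wide; open, the fingers measure 119 mm over their backs; the gripper's body (75 mm by 177 mm) begins 78 mm behind the grasp point.
Start: joints at [0.962, 0.207, 1.542, -0, 1.393, -0.15], TCP at [0.255, 0.516, 0.195] pointing down, gripper open.
Joint ranges: [-2.73, 2.73], [-0.86, 2.22], [0.23, 2.46], [-1.11, 4.25], [0.08, 2.63], [-2.82, 2.82]. Speed limits (rad/s): [2.79, 2.79, 3.14, 3.14, 3.14, 3.14].

### API

Orientations are given as a 3x3 rotation matrix whose columns are the frame's x, y, z axes.
In Python, from rig import goto, movel, movej, move_gripper, pause, inverse_kinematics, get_obs, grab_frame, PlanningError, sign_off, find_in, trace gives the robot as it stands. The module is installed in compiled form; this text tells all that it offers. Calls block until the motion is done:
- goto(position, orientation): joint-space move of the TCP to a pose.
- movel(position, orientation=None, v=0.15, contact_N=None): straight line of the TCP; orientation=None keeps the orientation; v is the mean speed in m/s. With contact_N (N) it stops when the force on the tool has changed by that much, and returns True; else False.
- movej(angles): joint-space move.
- move_gripper(opening): finger opening in m; the grip force is fixed at half the most; returns when the fingers have stopped.
- pause(seconds).
- inverse_kinematics(position, orientation): joint angles nearest the present ones, or None.
- get_obs(): the state.
- grab_frame(name): name is "side" or "top" or "wrist"; returns a dict with "color" (384x512x3 uint8, blue, green, red), "mtx" (3x3 intrinsics, pixels), "R" (3x3) and "t" (3): a world point X has camera coordinates R X + t. Camera axes: x right, y down, z forward; pixel columns grow to the right and rows downward; lengths in m; the calibration is good to about 2 mm. A picture is of the moment at which its call begins. There is no depth.
A pose or a line that the arm cannot do raises PlanningError and nothing moves.
- sign_off(): hands the job in; it is judged then, once.
Trained networks look in a picture, given as the dict that the camera call returned (one of the last four; its "shot" number tells which), for a name from the list of things; names that differ only in an ending like _2 or _b are one class to them, and where a whole thing is asked for, a point or a joint stands for the part that bears it (a point fixed in the world has none). Each returns a list of dicts, best first, with "score" (0 to 1); they miss things now and then, are a little off and sometimes report something else, mostly with a low value. They report only what shows in the picture. A call takes as long as a camera call. They do not tell look-alikes from the thing itself.
- find_in(picture, name): "rect" ([left, top, right, bottom] in pixels, round what is visible of it).
- trace(picture, name): "region" (384x512 bool, what is visible of it) and "rect" ([left, top, right, bottom] in pixels, round what is visible of it).
The state is a dict: "t": time; "joint_pos": joint angles; "joint_vel": joint speeds; "tau": joint torques, N m; "eef_pos": TCP position; "tool_rot": TCP orientation; "wrist_force": force on the tool from outside, world axes, zero at the start; "ft_torque": the same for the moment, N m; "opening": finger opening in m; "grip_force": force on a finger pad.
Only numpy, scipy, OpenCV 4.12 (cv2) and the standard library are available. Lean on these libraries where they do the work, as an engineer would, in place of code of your own. Each camera call takes 0.05 s, during which the arm holds its last target. There are 200 camera calls.

### The job

Slide the blue tray under the chute of the battery rack until its plain end meets the rack's foot, square and in line with it. Then feed exactly four of the six cells over the lip into the tray, leaving two lying in the channel and the tray in its place. Do not knock or shift the vials or the carton.

Things in the scene. Friction and masses are not known exactly. Their poses are not given: they have to be found in the camera images.
- rack: fixed rack: grey foot, level channel 220 mm long (own x), 53.6 mm wide inside, floor 78 mm above the worktop, side walls 12 mm higher. Cells feed along own +x over the lip at x = +95 mm and slide down a 55 degree chute that ends at x = +118 mm, its lower edge 42 mm above the worktop. The foot is 94 mm wide, its front face at x = +85 mm. Origin: centre of the foot's underside
- rack_lip (a point): middle of the lip: the edge where the level channel floor (78 mm above the worktop) ends and the chute begins
- follower: orange pusher block lying loose in the channel behind the cells, 30 mm long (own x, feed direction +x), 50.5 mm wide, 14 mm high; on it a black upright grip, 16 mm (x) by 26 mm (y), its top 55 mm above the channel floor. Origin: centre of its underside, so its front face is at own x = +15 mm
- tray: loose blue open tray, outside 120 (own x) by 94 mm (own y), rim 34 mm high, walls and floor 4 mm; an upright blue tab, 12 (x) by 30 mm (y), top at 70 mm, stands outside one end, centre at own x = +66 mm, y = 0. The plain end (own -x) goes to the rack; square against the foot, the tray's origin is at x = +145 mm, y = 0 in the rack's frame. Origin: centre of its underside
- cell_a: one of six alike red and white battery cells lying on the rack, side by side across its channel, each 50 mm long (own y), 15 mm thick (own x) and 15 mm high; origin: centre of its underside. cell_a is next to the follower, cell_f nearest the lip; neighbours start with gaps of 1 to 3 mm
- cell_b: like cell_a, the next towards the lip (number 2 from the follower)
- cell_c: like cell_a, the next towards the lip (number 3 from the follower)
- cell_d: like cell_a, the next towards the lip (number 4 from the follower)
- cell_e: like cell_a, the next towards the lip (number 5 from the follower)
- cell_f: like cell_a, the next towards the lip (number 6 from the follower)
- vial_white: white-capped sample vial with a green band, 31 mm wide, 66 mm high, standing; a bystander; origin: centre of its underside
- vial_blue: blue-capped sample vial with a blue band, 36 mm wide, 65 mm high, standing; a bystander; origin: centre of its underside
- carton: white and orange folding carton, 60 (x) by 30 (y) by 78 mm, standing; a bystander; origin: centre of its underside
There are look-alikes about, which are no part of the job. What is shaped like the cell_c but grey, turquoise or yellow is not meant.

How it is judged:
On the way:
1. the tray is under the chute, against the foot, with all six cells still on the rack (x of tray in the frame of rack between 0.135 and 0.155 m and y of tray in the frame of rack between -0.013 and 0.013 m and angle between the x axis of tray and the x axis of rack, either way round below 0.14 rad and angle between tray's own z axis and vertical below 0.05 rad and z of each of cell_a, cell_b, cell_c, cell_d, cell_e, cell_f in the frame of rack above 0.073 m), for 0.2 s.
At the end, for the whole second after the job is handed in: any four cells lie in the tray (inside its walls, below 40 mm over its underside), the other two lie on the level channel floor of the rack, not past its lip, the tray is within 10 mm of touching the foot, within 13 mm of the rack's middle line and within 0.14 rad of square to it, and all is at rest (x of tray in the frame of rack between 0.135 and 0.155 m and y of tray in the frame of rack between -0.013 and 0.013 m and angle between the x axis of tray and the x axis of rack, either way round below 0.14 rad and angle between tray's own z axis and vertical below 0.05 rad and ((x of cell_a in the frame of tray between -0.057 and 0.057 m and y of cell_a in the frame of tray between -0.044 and 0.044 m and z of cell_a in the frame of tray between -0.005 and 0.04 m) or (x of cell_a in the frame of rack between -0.125 and 0.098 m and y of cell_a in the frame of rack between -0.02 and 0.02 m and z of cell_a in the frame of rack between 0.073 and 0.098 m)) and ((x of cell_b in the frame of tray between -0.057 and 0.057 m and y of cell_b in the frame of tray between -0.044 and 0.044 m and z of cell_b in the frame of tray between -0.005 and 0.04 m) or (x of cell_b in the frame of rack between -0.125 and 0.098 m and y of cell_b in the frame of rack between -0.02 and 0.02 m and z of cell_b in the frame of rack between 0.073 and 0.098 m)) and ((x of cell_c in the frame of tray between -0.057 and 0.057 m and y of cell_c in the frame of tray between -0.044 and 0.044 m and z of cell_c in the frame of tray between -0.005 and 0.04 m) or (x of cell_c in the frame of rack between -0.125 and 0.098 m and y of cell_c in the frame of rack between -0.02 and 0.02 m and z of cell_c in the frame of rack between 0.073 and 0.098 m)) and ((x of cell_d in the frame of tray between -0.057 and 0.057 m and y of cell_d in the frame of tray between -0.044 and 0.044 m and z of cell_d in the frame of tray between -0.005 and 0.04 m) or (x of cell_d in the frame of rack between -0.125 and 0.098 m and y of cell_d in the frame of rack between -0.02 and 0.02 m and z of cell_d in the frame of rack between 0.073 and 0.098 m)) and ((x of cell_e in the frame of tray between -0.057 and 0.057 m and y of cell_e in the frame of tray between -0.044 and 0.044 m and z of cell_e in the frame of tray between -0.005 and 0.04 m) or (x of cell_e in the frame of rack between -0.125 and 0.098 m and y of cell_e in the frame of rack between -0.02 and 0.02 m and z of cell_e in the frame of rack between 0.073 and 0.098 m)) and ((x of cell_f in the frame of tray between -0.057 and 0.057 m and y of cell_f in the frame of tray between -0.044 and 0.044 m and z of cell_f in the frame of tray between -0.005 and 0.04 m) or (x of cell_f in the frame of rack between -0.125 and 0.098 m and y of cell_f in the frame of rack between -0.02 and 0.02 m and z of cell_f in the frame of rack between 0.073 and 0.098 m)) and ((z of each of cell_a, cell_b in the frame of rack above 0.073 m and z of each of cell_c, cell_d, cell_e, cell_f in the frame of rack below 0.073 m) or (z of each of cell_a, cell_c in the frame of rack above 0.073 m and z of each of cell_b, cell_d, cell_e, cell_f in the frame of rack below 0.073 m) or (z of each of cell_a, cell_d in the frame of rack above 0.073 m and z of each of cell_b, cell_c, cell_e, cell_f in the frame of rack below 0.073 m) or (z of each of cell_a, cell_e in the frame of rack above 0.073 m and z of each of cell_b, cell_c, cell_d, cell_f in the frame of rack below 0.073 m) or (z of each of cell_a, cell_f in the frame of rack above 0.073 m and z of each of cell_b, cell_c, cell_d, cell_e in the frame of rack below 0.073 m) or (z of each of cell_a, cell_d, cell_e, cell_f in the frame of rack below 0.073 m and z of each of cell_b, cell_c in the frame of rack above 0.073 m) or (z of each of cell_a, cell_c, cell_e, cell_f in the frame of rack below 0.073 m and z of each of cell_b, cell_d in the frame of rack above 0.073 m) or (z of each of cell_a, cell_c, cell_d, cell_f in the frame of rack below 0.073 m and z of each of cell_b, cell_e in the frame of rack above 0.073 m) or (z of each of cell_a, cell_c, cell_d, cell_e in the frame of rack below 0.073 m and z of each of cell_b, cell_f in the frame of rack above 0.073 m) or (z of each of cell_a, cell_b, cell_e, cell_f in the frame of rack below 0.073 m and z of each of cell_c, cell_d in the frame of rack above 0.073 m) or (z of each of cell_a, cell_b, cell_d, cell_f in the frame of rack below 0.073 m and z of each of cell_c, cell_e in the frame of rack above 0.073 m) or (z of each of cell_a, cell_b, cell_d, cell_e in the frame of rack below 0.073 m and z of each of cell_c, cell_f in the frame of rack above 0.073 m) or (z of each of cell_a, cell_b, cell_c, cell_f in the frame of rack below 0.073 m and z of each of cell_d, cell_e in the frame of rack above 0.073 m) or (z of each of cell_a, cell_b, cell_c, cell_e in the frame of rack below 0.073 m and z of each of cell_d, cell_f in the frame of rack above 0.073 m) or (z of each of cell_a, cell_b, cell_c, cell_d in the frame of rack below 0.073 m and z of each of cell_e, cell_f in the frame of rack above 0.073 m)) and linear speed of each of cell_a, cell_b, cell_c, cell_d, cell_e, cell_f, tray, follower below 0.02 m/s).
It fails at once if a vial or the carton is moved by more than 20 mm or tipped (distance of any of vial_white, vial_blue, carton from where it was at the start of the episode above 0.02 m or angle between any of vial_white, vial_blue, carton's own z axis and vertical above 0.35 rad).
It also fails if it takes over 51 s, if anything falls off the work surface, if the arm or the gripper's body presses on something with over 40 N, if the wrist force passes 120 N, or if a joint passes its speed limit or range.

## Working session

There is one attempt and no reset: what is moved stays moved. The work goes in short steps, each a Python script; the robot and the scene stay as the last script left them, time stands still between calls to the robot, and variables do not carry over. Pictures are saved under pics/ and viewed, at most 10 in all, crops included, and the job is handed in when it is done.

```bash
mkdir -p pics; python3 - <<'E'
from rig import *
import cv2,numpy as np
o=get_obs();print(o['t'],o['eef_pos'],o['opening'])
ims=[]
for n in ['top','side']:
    f=grab_frame(n);cv2.imwrite(f'pics/{n}0.png',f['color'])
    print(n,f['mtx'].round(1).tolist(),f['R'].round(4).tolist(),f['t'].round(4).tolist())
    for k in ['rack','follower','tray','cell_a','vial_white','vial_blue','carton']:
        print(k,[(np.round(r['rect']).tolist(),round(r['score'],2)) for r in find_in(f,k)][:8])
print(get_obs()['t'])
E
```

```text
0.0 [0.25417436 0.51483844 0.19369886] 0.09406919740015786
top [[449.2, 0.0, 256.7], [0.0, 449.2, 191.4], [0.0, 0.0, 1.0]] [[-0.0203, -0.9998, 0.0045], [-0.987, 0.0193, -0.1598], [0.1597, -0.0077, -0.9871]] [0.0716, 0.5641, 1.1048]
rack [([184.0, 178.0, 288.0, 221.0], 0.7)]
follower [([208.0, 183.0, 223.0, 205.0], 0.83)]
tray [([306.0, 159.0, 358.0, 203.0], 0.56), ([222.0, 185.0, 228.0, 208.0], 0.32)]
cell_a [([252.0, 184.0, 260.0, 204.0], 0.62), ([223.0, 186.0, 228.0, 205.0], 0.6), ([231.0, 184.0, 241.0, 203.0], 0.59), ([194.0, 152.0, 204.0, 167.0], 0.45), ([248.0, 181.0, 251.0, 204.0], 0.44), ([169.0, 209.0, 176.0, 230.0], 0.43)]
vial_white [([235.0, 133.0, 248.0, 155.0], 0.59)]
vial_blue [([278.0, 119.0, 293.0, 138.0], 0.6)]
carton [([206.0, 240.0, 232.0, 252.0], 0.66)]
side [[484.1, 0.0, 259.1], [0.0, 484.1, 194.8], [0.0, 0.0, 1.0]] [[-0.9548, -0.2969, 0.0158], [-0.1735, 0.513, -0.8407], [0.2415, -0.8054, -0.5413]] [0.5704, 0.1341, 0.8714]
rack [([228.0, 178.0, 298.0, 281.0], 0.7), ([256.0, 190.0, 280.0, 198.0], 0.62)]
follower [([239.0, 200.0, 272.0, 240.0], 0.98), ([312.0, 230.0, 343.0, 288.0], 0.7)]
tray [([258.0, 138.0, 302.0, 193.0], 0.83)]
cell_a [([249.0, 218.0, 273.0, 222.0], 0.64), ([266.0, 211.0, 277.0, 217.0], 0.61), ([249.0, 303.0, 278.0, 322.0], 0.61), ([187.0, 260.0, 205.0, 270.0], 0.57), ([258.0, 190.0, 281.0, 199.0], 0.43)]
vial_white [([190.0, 198.0, 206.0, 236.0], 0.9)]
vial_blue [([191.0, 168.0, 209.0, 197.0], 0.96)]
carton [([312.0, 230.0, 344.0, 289.0], 0.78)]
0.8
```

```bash
python3 - <<'E'
import cv2
a=cv2.imread('pics/top0.png')[110:260,165:365];cv2.imwrite('pics/t1.png',cv2.resize(a,None,fx=4,fy=4,interpolation=2))
a=cv2.imread('pics/side0.png')[130:330,180:350];cv2.imwrite('pics/s1.png',cv2.resize(a,None,fx=3,fy=3,interpolation=2))
E
```

```text
(no output)
```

View pics/t1.png

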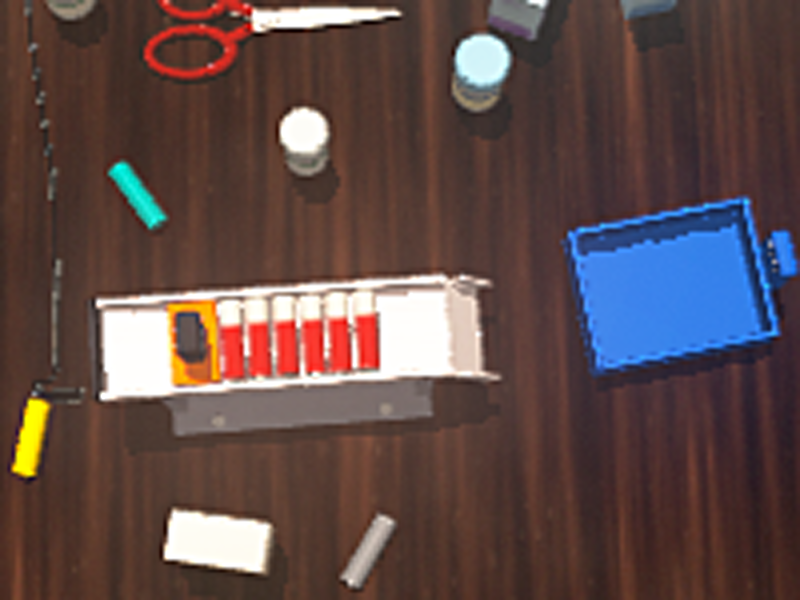

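View pics/s1.png

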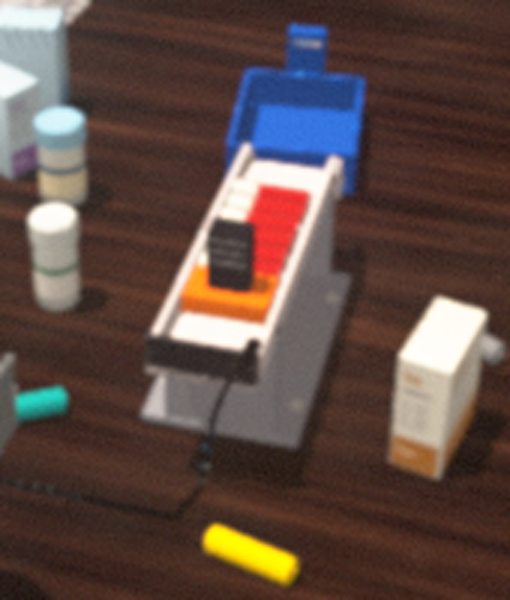

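```bash
cat > h.py <<'E'
from rig import *
import cv2,numpy as np
from scipy.optimize import least_squares
def proj(f,X):
    c=np.atleast_2d(X)@f['R'].T+f['t']; p=c@f['mtx'].T; return p[:,:2]/p[:,2:]
def place(p,X):
    c,s=np.cos(p[2]),np.sin(p[2]); X=np.atleast_2d(X)
    return np.c_[p[0]+c*X[:,0]-s*X[:,1],p[1]+s*X[:,0]+c*X[:,1],X[:,2]]
def unproj(f,uv,z):
    d=f['R'].T@np.linalg.solve(f['mtx'],np.r_[uv,1]); o=-f['R'].T@f['t']; return o+d*(z-o[2])/d[2]
def fit(f,X,uv,p0):
    r=least_squares(lambda p:(proj(f,place(p,X))-uv).ravel(),p0); return r.x,np.abs(r.fun).max()
def down(yaw):  # tool z down, tool y along direction yaw+90deg
    c,s=np.cos(yaw),np.sin(yaw); return np.array([[-c,-s,0],[-s,c,0],[0,0,-1.]])
E
python3 - <<'E'
from h import *
f=grab_frame('top')
C=lambda l:np.array(l)/4+[165,110]-.375
tx=np.array([[-.06,.047,.034],[.06,.047,.034],[.06,-.047,.034],[-.06,-.047,.034],[.066,0,.07]])
# image right = -y world ; image up = +x world
print('tray',fit(f,tx,C([[569,235],[748,199],[779,335],[597,376],[786,240]]),[.5,-.1,-1.5]))
rx=np.array([[-.125,.0268,.09],[-.125,-.0268,.09],[.095,.0268,.078],[.095,-.0268,.078],[.085,-.047,0],[-.085,-.047,0]])
uv=C([[100,306],[103,393],[444,291],[452,374],[433,418],[176,435]])
p,e=fit(f,rx,uv,[.5,.1,-1.5]);print('rack',p,e,(proj(f,place(p,rx))-uv).round(2).tolist())
g=unproj(f,C([[189,318]])[0],.133);print('grip',g)
for n,u,z in [('vw',[305,130],.066),('vb',[482,62],.065),('carton',[217,545],.078)]: print(n,unproj(f,C([u])[0],z).round(3))
def inr(q):
    d=q[:2]-p[:2];c,s=np.cos(p[2]),np.sin(p[2]);return c*d[0]+s*d[1],-s*d[0]+c*d[1]
print('grip in rack',inr(g))
for u in [[219,340],[380,335],[167,345],[218,348]]: print(inr(unproj(f,C([u])[0],.093)))
E
```

```text
tray (array([ 0.59226912, -0.13852804, -1.37189457]), np.float64(2.5879546225199306))
rack [ 0.55288364  0.10355245 -1.53146392] 1.6037075306686006 [[-1.6, -0.06], [-1.58, -0.23], [1.3, -0.59], [0.74, -0.08], [0.69, 0.68], [0.57, 0.22]]
grip [0.55870936 0.16684054 0.133     ]
vw [0.69  0.098 0.066]
vb [ 0.734 -0.016  0.065]
carton [0.427 0.156 0.078]
grip in rack (np.float64(-0.06301006474928271), np.float64(0.008309848162403911))
(np.float64(-0.048744254181251036), np.float64(0.0004893849632063411))
(np.float64(0.049827781888024884), np.float64(-0.002218009033701262))
(np.float64(-0.08063242739093891), np.float64(-0.0007307694650724155))
(np.float64(-0.04958387588060765), np.float64(-0.004421111195385579))
```

```bash
python3 - <<'E'
from h import *
f=grab_frame('top')
C=lambda l:np.array(l)/4+[165,110]-.375
tx=np.array([[-.06,.047,.034],[.06,.047,.034],[.06,-.047,.034],[-.06,-.047,.034]])
p,e=fit(f,tx,C([[569,235],[748,199],[779,335],[597,376]]),[.5,-.1,-1.5]);print('tray',p,e)
tab=place(p,[.066,0,.07])[0];print(tab, (proj(f,tab)-[165,110])*4)
q=place(p,[.03,0,0])[0]
goto([q[0],q[1],.26],down(p[2]))
f=grab_frame('wrist');cv2.imwrite('pics/w1.png',f['color']);np.savez('w1.npz',**{k:f[k] for k in('mtx','R','t')})
print(get_obs()['t'],get_obs()['joint_pos'],(-f['R'].T@f['t']).round(3),f['R'][2].round(3))
E
```

```text
tray [ 0.59052129 -0.13824994 -1.39050416] 0.6884389456213569
[ 0.60235621 -0.20318017  0.07      ] [[783.51025163 253.44321255]]
3.6583 [-4.12572541e-01  2.59308820e-01  1.34369577e+00  2.24432419e-04
  1.53884468e+00 -5.94386769e-01] [ 0.583 -0.097  0.45 ] [ 0.044 -0.236 -0.971]
```

View pics/w1.png

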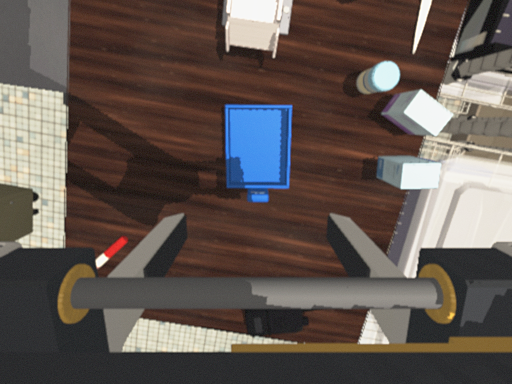

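```bash
python3 - <<'E'
from h import *
f=dict(np.load('w1.npz'))
p=[.5905,-.1382,-1.3905]
tx=np.array([[-.06,.047,.034],[.06,.047,.034],[.06,-.047,.034],[-.06,-.047,.034],[.072,.015,.07],[.072,-.015,.07],[.06,0.015,.07]])
print(proj(f,place(p,tx)).round(1).tolist())
r=[.5529,.1036,-1.5315]
rx=np.array([[.118,.0268,.042],[.118,-.0268,.042],[.095,.0268,.078],[.095,-.0268,.078]])
print(proj(f,place(r,rx)).round(1).tolist())
im=cv2.imread('pics/w1.png')
a=cv2.resize(im[0:60,215:300],None,fx=5,fy=5,interpolation=2);b=cv2.resize(im[95:210,215:300],None,fx=5,fy=5,interpolation=2)
b=cv2.copyMakeBorder(b,0,600-min(600,len(b)),0,0,0)[:600];a=cv2.copyMakeBorder(a,0,len(b)-len(a),0,0,0)
# edge based: blue mask extremes
cv2.imwrite('pics/w1z.png',np.hstack([a[:575,:400],b[:575,:400]]))
E
```

```text
[[290.1, 106.3], [287.6, 189.3], [225.2, 189.2], [223.1, 106.2], [267.2, 203.8], [245.7, 203.7], [267.3, 195.4]]
[[269.0, 55.6], [228.8, 49.3], [273.4, 28.0], [228.3, 20.8]]
```

View pics/w1z.png

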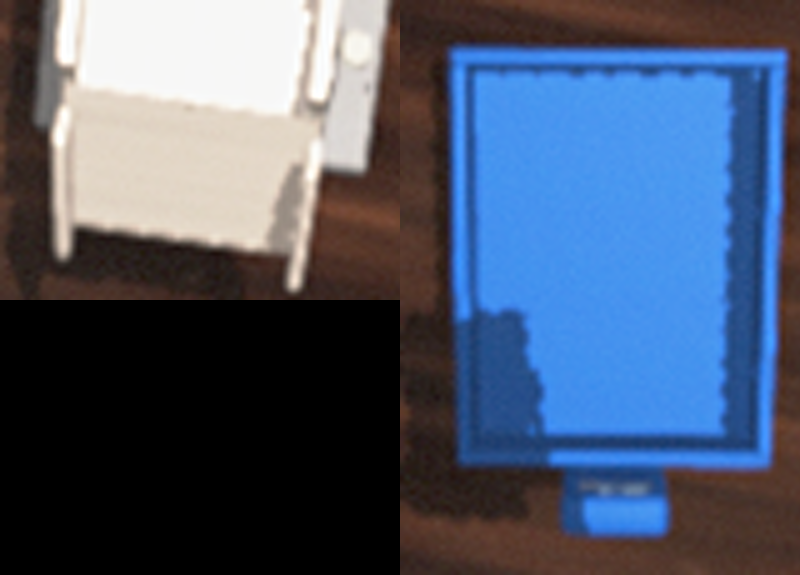

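```bash
python3 - <<'E'
from h import *
w=dict(np.load('w1.npz'));t=grab_frame('top')
C=lambda l:np.array(l)/4+[165,110]-.375
tx=np.array([[-.06,.047,.034],[.06,.047,.034],[.06,-.047,.034],[-.06,-.047,.034]])
ttop=C([[569,235],[748,199],[779,335],[597,376]])
tw=np.array([[292.6,104.6],[289,188.6],[227,188.2],[225,104.6]])-.4
wx=np.array([[.095,.0268,.078],[.095,-.0268,.078],[.118,.0268,.042],[.118,-.0268,.042],[.085,.047,0]])
ww=np.array([[275.5,22.4],[230,18],[272,50.4],[230.6,45.6],[288,34.4]])-.4
rx=np.array([[.095,.0268,.078],[.095,-.0268,.078],[.085,-.047,0],[-.085,-.047,0]])
rt=C([[444,291],[452,374],[433,418],[176,435]])
def both(A,ua,B,ub,p0,k):
    g=lambda p:np.r_[(proj(t,place(p,A))-ua).ravel(),k*(proj(w,place(p,B))-ub).ravel()]
    r=least_squares(g,p0);return r.x.round(4),r.fun.round(1)
print(fit(w,tx,tw,[.59,-.13,-1.39]),both(tx,ttop,tx,tw,[.59,-.13,-1.39],1))
print(fit(w,wx,ww,[.55,.1,-1.53]),fit(t,rx,rt,[.55,.1,-1.53]),both(rx,rt,wx,ww,[.55,.1,-1.53],1))
E
```

```text
(array([ 0.59220086, -0.13545733, -1.39473242]), np.float64(0.4851017514543372)) (array([ 0.5918, -0.1361, -1.3939]), array([-1.2, -0.7, -1.2, -0.5, -0.6,  0.3, -0.4, -1. , -0.8,  0.9,  0. ,
        0. , -0.5,  0.1, -0.2,  0.5]))
(array([ 0.55003249,  0.10898119, -1.4903641 ]), np.float64(1.0624049716629997)) (array([ 0.55305981,  0.10567565, -1.53146707]), np.float64(0.6387805176949826)) (array([ 0.5515,  0.1088, -1.5051]), array([-1.1, -1. , -1.1, -0.5, -0.9,  0.3, -0.9,  1.6,  0.2,  0.6,  0.3,
       -0.9, -0.4,  0.9,  0.5,  0.6, -1. ,  0.8]))
```

```bash
cat >> h.py <<'E'
RACK=np.array([.5532,.1088,-1.525]); TRAY=np.array([.592,-.1357,-1.394])
def tabpos(rx,z,p=RACK): return place(p,[rx+.066,0,z])[0]
E
python3 - <<'E'
from h import *
a=place(TRAY,[.066,0,.063])[0]
movel([a[0],a[1],.12],down(TRAY[2]),v=.2)
print(movel(a,v=.1,contact_N=6))
move_gripper(0.0);o=get_obs();print(o['t'],o['eef_pos'],a,o['opening'],o['grip_force'])
movel(tabpos(.165,.063),down(RACK[2]),v=.08)
o=get_obs();print(o['t'],o['wrist_force'],o['opening'])
print(movel(tabpos(.142,.063),v=.03,contact_N=6))
o=get_obs();print(o['t'],o['eef_pos'],o['wrist_force'],o['opening'])
d=place(RACK,[0,0,0])[0];print((o['eef_pos']-d)[:2]@[np.cos(RACK[2]),np.sin(RACK[2])]-.066)
f=grab_frame('wrist');cv2.imwrite('pics/w2.png',f['color']);np.savez('w2.npz',**{k:f[k] for k in('mtx','R','t')})
f=grab_frame('top');cv2.imwrite('pics/t2.png',f['color'])
a=cv2.resize(f['color'][140:240,165:345],None,fx=4,fy=4,interpolation=2)
cv2.imwrite('pics/t2z.png',a)
E
```

```text
False
6.7083 [ 0.60363386 -0.20066989  0.06302337] [ 0.60360787 -0.2006712   0.063     ] 0.0004916393858944265 0.0
7.9583 [ 0.04371638 -0.58709417 -0.23812957] 0.0006129643665399018
False
8.875 [ 0.56277204 -0.0990385   0.06301718] [ 0.00094928 -0.40355585  0.22087335] 0.00029649429217715054
0.14205879826075243
```

View pics/w2.png

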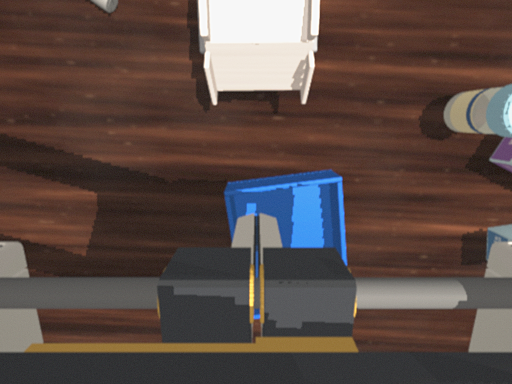

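View pics/t2z.png

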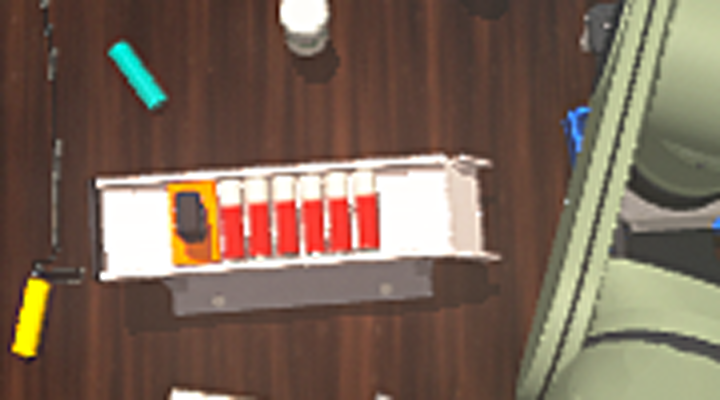

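```bash
python3 - <<'E'
from h import *
f=dict(np.load('w2.npz'))
tx=np.array([[-.06,.047,.034],[.06,.047,.034],[.06,-.047,.034],[-.06,-.047,.034],[.072,.015,.07],[.072,-.015,.07],[.066,0,.07]])
print('tray model',proj(f,place(TRAY,tx)).round(0).tolist())
e=get_obs()['eef_pos'];print('tip',proj(f,[e+[0,0,-.025],e]).round(0).tolist())
print(place(RACK,[.095,0,.078]),proj(f,place(RACK,[[.095,.0268,.078],[.095,-.0268,.078]])).round(0).tolist())
print((-f['R'].T@f['t']).round(3),e,get_obs()['opening'])
c=dict(np.load('w1.npz'));print('w1',proj(c,[[.5956,-.1652,.26],[.5956,-.1652,.235]]))
E
```

```text
tray model [[342.0, 176.0], [350.0, 308.0], [245.0, 320.0], [223.0, 191.0], [324.0, 356.0], [286.0, 360.0], [304.0, 352.0]]
tip [[257.0, 211.0], [257.0, 223.0]]
[[0.55754913 0.0138996  0.078     ]] [[306.0, 42.0], [210.0, 42.0]]
[ 0.559 -0.029  0.253] [ 0.56276756 -0.09915605  0.06301831] 0.0009411669024026374
w1 [[256.97548053 220.46711088]
 [256.89534583 209.60197697]]
```

```bash
python3 - <<'E'
from h import *
e=get_obs()['eef_pos'];movel([e[0],e[1],.16],v=.3)
move_gripper(.094)
a=place(TRAY,[.066,0,.125])[0]
movel(a,down(TRAY[2]),v=.25)
f=grab_frame('wrist');s=grab_frame('side');np.savez('w3.npz',**{k:f[k] for k in('mtx','R','t')})
cv2.imwrite('pics/w3.png',f['color']);cv2.imwrite('pics/s3.png',s['color'])
A=f['color'][100:384,140:380];B=cv2.resize(s['color'][90:230,210:350],None,fx=3,fy=3,interpolation=2)
A=cv2.resize(A,None,fx=1.48,fy=1.48,interpolation=2);A=A[:420]
cv2.imwrite('pics/c3.png',np.hstack([A,B[:420]]))
print(get_obs()['t'],get_obs()['eef_pos'],get_obs()['opening'])
print(proj(f,place(TRAY,[[.072,.015,.07],[.072,-.015,.07],[.06,.047,.034],[.06,-.047,.034],[-.06,.047,.034],[-.06,-.047,.034]])).round().tolist())
print(proj(s,place(TRAY,[[.066,.015,.07],[.066,-.015,.07]])).round().tolist(),proj(s,[a-[0,0,.025]]))
E
```

```text
11.6083 [ 0.60349664 -0.19926218  0.12555174] 0.09381744564001616
[[274.0, 208.0], [241.0, 208.0], [304.0, 186.0], [211.0, 186.0], [309.0, 58.0], [206.0, 58.0]]
[[276.0, 138.0], [289.0, 139.0]] [[282.86425136 126.96377864]]
```

View pics/c3.png

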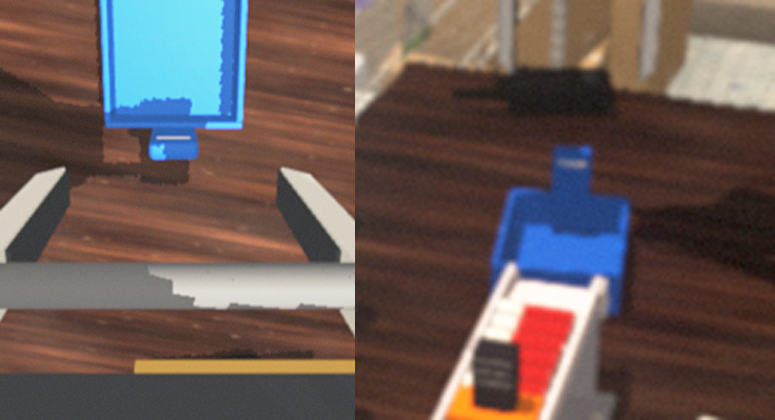

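```bash
python3 - <<'E'
from h import *
a=place(TRAY,[.066,0,.058])[0]
print(movel(a,v=.1,contact_N=6),get_obs()['eef_pos']-a)
f=grab_frame('wrist');cv2.imwrite('pics/w4.png',f['color'])
for g in [.06,.04,.03,.02]:
    move_gripper(g);o=get_obs();print(g,o['opening'],o['grip_force'],o['wrist_force'].round(2),o['t'])
    if g==.04: h=grab_frame('wrist')
    if g>o['opening']+.0:pass
k=grab_frame('wrist');cv2.imwrite('pics/w5.png',k['color'])
cv2.imwrite('pics/c4.png',np.hstack([x['color'][100:384,130:386] for x in (f,h,k)]))
E
```

```text
False [ 0.00053319 -0.00019495  0.00052766]
0.06 0.0599279049817522 0.0 [0.09 0.34 0.22] 13.175
0.04 0.040189582662067076 0.0 [-0.17  0.09  0.26] 13.7
0.03 0.029980464764861603 0.16292938962578773 [ 0.01 -1.1  -0.11] 14.15
0.02 0.02759588532010167 30.000110864639282 [ 0.   -0.67 -0.01] 14.4
```

View pics/c4.png

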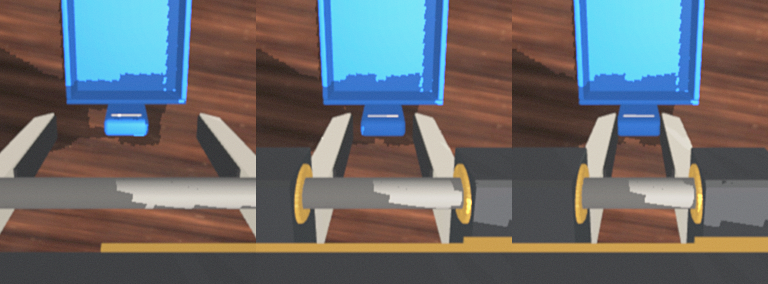

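```bash
python3 - <<'E'
from h import *
move_gripper(.05)
a=place(TRAY,[.060,0,.0635])[0]
movel(a+[0,0,0],v=.1)
move_gripper(.02);o=get_obs();print(o['opening'],o['grip_force'],o['wrist_force'].round(2))
e=o['eef_pos']; 
movel(place(TRAY,[.055,0,.0635])[0],v=.03)
o=get_obs();print(o['opening'],o['grip_force'],o['wrist_force'].round(2),o['t'])
E
```

```text
0.019986159009247408 0.0 [ 0.07 -0.42  0.12]
0.020494425998894422 0.0 [ 0.08  0.41 -0.76] 16.2167
```

```bash
cat >> h.py <<'E'
from scipy.optimize import minimize
def box(x0,x1,y,z0,z1): return np.array([[x,s*y,z] for x in(x0,x1) for s in(-1,1) for z in(z0,z1)])
PARTS=[box(-.06,.06,.047,0,.034),box(.06,.072,.015,0,.07)]
def bluemask(f):
    h=cv2.cvtColor(f['color'],cv2.COLOR_BGR2HSV); m=cv2.inRange(h,(95,120,60),(125,255,255))
    n,l,s,_=cv2.connectedComponentsWithStats(m); return l==1+np.argmax(s[1:,4])
def sil(f,p,parts=PARTS):
    m=np.zeros(f['color'].shape[:2],np.uint8)
    for X in parts: cv2.fillConvexPoly(m,cv2.convexHull((proj(f,place(p,X))*16).round().astype(np.int32)),1,shift=4)
    return m>0
def fittray(f,p0,rows=384):
    b=bluemask(f); S=np.array([.01,.01,.05])
    c=lambda d:np.sum((sil(f,p0+d*S)!=b)[:rows])
    r=minimize(c,[0,0,0],method='Nelder-Mead',options=dict(initial_simplex=np.vstack([[0,0,0],np.eye(3)])-.3,xatol=.01,fatol=1))
    return p0+r.x*S,r.fun,b.sum()
def inrack(P,p=RACK):
    c,s=np.cos(p[2]),np.sin(p[2]); d=np.asarray(P)[:2]-p[:2]; return np.array([c*d[0]+s*d[1],-s*d[0]+c*d[1]])
E
python3 - <<'E'
from h import *
e=get_obs()['eef_pos'];o=get_obs();print(o['wrist_force'],o['tool_rot'].round(2).tolist(),e,down(TRAY[2]).round(2).tolist())
class F(dict):pass
for i in (1,3,4):
    if i==4: continue
    f=dict(np.load(f'w{i}.npz'));f['color']=cv2.imread(f'pics/w{i}.png');print(i,fittray(f,TRAY))
f=grab_frame('wrist');print(fittray(f,TRAY,rows=205));cv2.imwrite('pics/w6.png',f['color'])
movel([e[0],e[1],.16],v=.3);move_gripper(.094)
f=grab_frame('wrist');print(fittray(f,TRAY));cv2.imwrite('pics/w7.png',f['color']);print(get_obs()['t'])
E
```

```text
[ 0.07980237  0.40563868 -0.75641596] [[-0.18, 0.98, -0.0], [0.98, 0.18, 0.0], [0.0, -0.0, -1.0]] [ 0.60158381 -0.18949338  0.06347863] [[-0.18, 0.98, 0.0], [0.98, 0.18, 0.0], [0.0, 0.0, -1.0]]
1 (array([ 0.5915393 , -0.13458196, -1.39252448]), np.float64(115.0), np.int64(5771))
3 (array([ 0.5916861 , -0.13576801, -1.39480817]), np.float64(1201.0), np.int64(12307))
(array([ 0.59165874, -0.13595673, -1.39900026]), np.float64(2384.0), np.int64(17803))
(array([ 0.59168892, -0.13540361, -1.39510451]), np.float64(153.0), np.int64(10279))
17.9917
```

```bash
python3 - <<'E'
from h import *
import sys
T=np.array([.5917,-.1354,-1.395])
a=place(T,[.070,0,.052])[0]
movel([a[0],a[1],.11],down(T[2]),v=.2); move_gripper(.06)
print(movel(a,v=.08,contact_N=6))
move_gripper(.02);o=get_obs();print(o['opening'],o['grip_force'],o['wrist_force'].round(2),o['t'])
if o['opening']<.025: sys.exit()
movel(place(RACK,[.175+.070,0,.052])[0],down(RACK[2]),v=.08)
o=get_obs();print(o['opening'],o['grip_force'],o['wrist_force'].round(2),o['t'])
f=grab_frame('wrist');cv2.imwrite('pics/w8.png',f['color'])
p,c,_=fittray(f,np.r_[place(RACK,[.175,0,0])[0][:2],RACK[2]],rows=200);print(p,inrack(p),p[2]-RACK[2],c)
E
```

```text
False
0.029413782983021785 30.00080019235611 [0.75 0.75 1.29] 20.5583
0.029378561909835215 29.999707639217377 [-0.44  2.19  5.5 ] 21.6917
[ 0.56047068 -0.06680988 -1.52556162] [ 0.17575861 -0.00077642] -0.000561615036360319 558.0
```

```bash
python3 - <<'E'
from h import *
movel(place(RACK,[.155+.070,0,.052])[0],v=.06)
o=get_obs();print(o['wrist_force'].round(2))
r=movel(place(RACK,[.132+.070,0,.052])[0],v=.02,contact_N=8)
o=get_obs();q=inrack(o['eef_pos']);print(r,q[0]-.07,q[1],o['opening'],o['wrist_force'].round(2),o['t'])
s=grab_frame('side');w=grab_frame('wrist');t=grab_frame('top')
np.savez('w9.npz',**{k:w[k] for k in('mtx','R','t','color')})
a=cv2.resize(s['color'][150:290,220:330],None,fx=4,fy=4,interpolation=2)
b=w['color'][:230,130:390]
b=cv2.resize(b,None,fx=1.38,fy=1.38,interpolation=2)
c=np.zeros((560,a.shape[1]+b.shape[1],3),np.uint8);c[:,:a.shape[1]]=a;c[:b.shape[0],a.shape[1]:]=b
k=cv2.resize(t['color'][165:235,170:350],None,fx=1.99,fy=1.99,interpolation=2);c[330:330+k.shape[0],a.shape[1]:a.shape[1]+k.shape[1]]=k[:,:b.shape[1]]
cv2.imwrite('pics/c9.png',c);print(c.shape)
E
```

```text
[0.95 2.05 4.84]
True 0.14459326621633833 0.0005587749882192631 0.02965936369821182 [ 0.54 -0.42  1.17] 22.9083
(560, 799, 3)
```

View pics/c9.png

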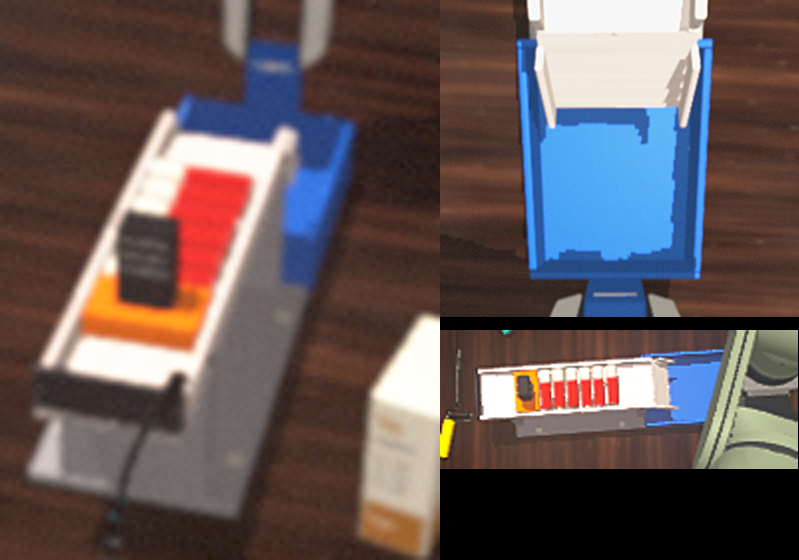

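```bash
cat >> h.py <<'E'
def snap(n):
    w=grab_frame('wrist');np.savez(n,**{k:w[k] for k in('mtx','R','t','color')});return w
E
python3 - <<'E'
from h import *
move_gripper(.05)
e=get_obs()['eef_pos'];movel([e[0],e[1],.12],v=.2)
q=place(RACK,[-.062,0,.19])[0]
for y in (RACK[2]+np.pi,RACK[2]):
    J=inverse_kinematics(q,down(y));print(J)
    if J is not None: break
print(y-RACK[2]); movel([e[0],e[1],.22],v=.3); goto(q,down(y))
w=snap('w10.npz');t=grab_frame('top');print(get_obs()['t'])
p,c,_=fittray(t,np.r_[place(RACK,[.145,0,0])[0][:2],RACK[2]]) if 0 else (0,0,0)
h=cv2.cvtColor(w['color'],cv2.COLOR_BGR2HSV);o=cv2.inRange(h,(5,150,120),(20,255,255))
n,l,s,_=cv2.connectedComponentsWithStats(o);i=1+np.argmax(s[1:,4]);x,yy,ww,hh,A=s[i]
print('orange',x,yy,ww,hh,A)
r=cv2.minAreaRect(np.argwhere(l==i)[:,::-1].astype(np.float32));B=cv2.boxPoints(r);print(B.round(1).tolist())
for b in B: print(inrack(unproj(w,b,.092)).round(4))
print('model lip px',proj(w,place(RACK,[[.095,.0268,.078],[.095,-.0268,.078]])).round(1).tolist())
print('tip',proj(w,[get_obs()['eef_pos']]))
cv2.imwrite('pics/c10.png',w['color'])
E
```

```text
None
[ 1.50654373e-01  2.13067514e-01  1.54395763e+00 -4.44089210e-16
  1.38456751e+00  1.04858046e-01]
0.0
25.7417
orange 135 338 331 14 2817
[[135.0, 351.0], [135.0, 338.0], [465.0, 338.0], [465.0, 351.0]]
[ 0.1406 -0.148 ]
[ 0.1219 -0.1461]
[0.1219 0.2484]
[0.1405 0.2517]
model lip px [[279.1, 310.8], [235.2, 310.8]]
tip [[258.14973843 223.42109879]]
```

View pics/c10.png

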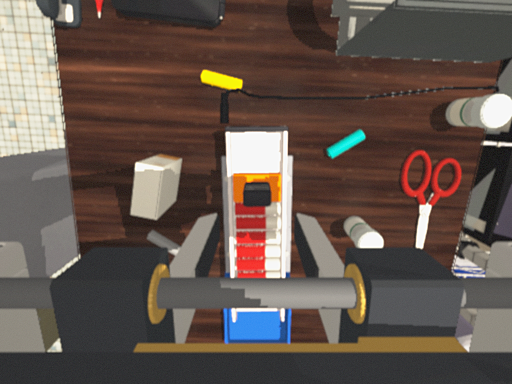

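```bash
cat >> h.py <<'E'
def orange(w,rows=260):
    h=cv2.cvtColor(w['color'],cv2.COLOR_BGR2HSV);o=cv2.inRange(h,(5,150,100),(20,255,255));o[rows:]=0
    n,l,s,c=cv2.connectedComponentsWithStats(o);i=1+np.argmax(s[1:,4]);return s[i],l==i
E
python3 - <<'E'
from h import *
w=dict(np.load('w10.npz'));s,m=orange(w);print(s)
x,y,ww,hh,_=s
rows=np.where(m[:,x+2:x+6].sum(1)>2)[0];print(rows.min(),rows.max())
for v in (rows.min()-.5,rows.max()+.5): print(v,inrack(unproj(w,[x+4,v],.092)))
for u in (x-.5,x+ww-.5): print(inrack(unproj(w,[u,190],.092)))
g=cv2.cvtColor(w['color'],cv2.COLOR_BGR2GRAY)[170:215,225:292]<55
n,l,st,c=cv2.connectedComponentsWithStats(g.astype(np.uint8));i=1+np.argmax(st[1:,4]);print(st[i])
X,Y,W,H,_=st[i];
for uv in ([225+X-.5,170+Y+H-.5],[225+X+W-.5,170+Y+H-.5]):print('grip top front',inrack(unproj(w,uv,.133)))
# red cells rows along a column
hsv=cv2.cvtColor(w['color'],cv2.COLOR_BGR2HSV);r=(cv2.inRange(hsv,(0,120,80),(5,255,255))|cv2.inRange(hsv,(172,120,80),(180,255,255)))>0
rr=np.where(r[200:300,245])[0]+200;print(rr)
print(inrack(unproj(w,[245,rr.min()-.5],.093)),inrack(unproj(w,[245,rr.max()+.5],.093)))
E
```

```text
[233 173  48  30 718]
174 202
173.5 [-0.07790615 -0.02074663]
202.5 [-0.04690833 -0.021267  ]
[-0.06046337 -0.02572336]
[-0.060454    0.02423519]
[ 19  20  26  17 412]
grip top front [-0.05525653 -0.01250707]
grip top front [-0.05525269  0.01102763]
[206 207 208 209 210 211 212 213 214 218 219 220 221 222 223 224 225 226
 227 228 232 233 234 235 236 237 238 239 240 241 242 243 245 246 247 248
 249 250 251 252 253 254 255 256 257 258 259 260 261 262 263 264 265 266
 267 268 269 270 273 274 275 276 277]
[-0.04391632 -0.01283853] [ 0.04056217 -0.01368239]
```

```bash
python3 - <<'E'
from h import *
P=lambda x,z=.121:place(RACK,[x,-.0006,z])[0]
print(movel(P(-.0627,.121),v=.12,contact_N=6))
move_gripper(.015);o=get_obs();print(o['opening'],o['grip_force'],o['wrist_force'].round(2),o['t'])
assert o['opening']>.02
w=snap('w11.npz');s,m=orange(w);x,y,ww,hh,_=s;rows=np.where(m[:,x+2:x+6].sum(1)>2)[0]
print(s,[inrack(unproj(w,[x+4,v],.092)).round(4).tolist() for v in (rows.min()-.5,rows.max()+.5)],inrack(o['eef_pos']))
print(movel(P(.030),v=.04,contact_N=15))
o=get_obs();print(inrack(o['eef_pos']),o['opening'],o['wrist_force'].round(2),o['t'])
f=grab_frame('side');cv2.imwrite('pics/s12.png',f['color']);t=grab_frame('top');cv2.imwrite('pics/t12.png',t['color'])
def red(f):
    h=cv2.cvtColor(f['color'],cv2.COLOR_BGR2HSV);return ((cv2.inRange(h,(0,130,70),(6,255,255))|cv2.inRange(h,(172,130,70),(180,255,255)))>0)
for n,g in (('side',f),('top',t)):
    k,l,st,c=cv2.connectedComponentsWithStats(red(g).astype(np.uint8));print(n,[ (a.tolist()) for a in st[1:] if a[4]>8])
    print(proj(g,place(RACK,[[.095,.0268,.078],[.095,-.0268,.078],[.095,0,.093]])).round(1).tolist())
E
```

```text
False
0.015024267890390557 6.9912017743627075 [-4.23 -1.36 14.89] 27.2333Traceback (most recent call last):
  File "<stdin>", line 5, in <module>
AssertionError
```

```bash
cat >> h.py <<'E'
def foll(w):
    s,m=orange(w);x,y,ww,hh,_=s;rows=np.where(m[:,x+2:x+6].sum(1)>2)[0];r2=np.where(m[:,x+ww-6:x+ww-2].sum(1)>2)[0]
    return s,[inrack(unproj(w,[u,v],.092)).round(4).tolist() for u,q in ((x+4,rows),(x+ww-5,r2)) for v in (q.min()-.5,q.max()+.5)]
E
python3 - <<'E'
from h import *
w=snap('w11.npz');print(foll(w),inrack(get_obs()['eef_pos']))
move_gripper(.05);o=get_obs();print(o['wrist_force'].round(2),o['eef_pos'])
w=snap('w12.npz');print(foll(w))
e=o['eef_pos'];movel([e[0],e[1],.19],v=.3)
w=snap('w13.npz');print(foll(w),get_obs()['t'])
hsv=cv2.cvtColor(w['color'],cv2.COLOR_BGR2HSV);r=(cv2.inRange(hsv,(0,120,80),(5,255,255))|cv2.inRange(hsv,(172,120,80),(180,255,255)))>0
rr=np.where(r[200:300,245])[0]+200;print(rr)
f=grab_frame('side')
for n in('follower','cell_a'):print([(np.round(q['rect']).tolist(),round(q['score'],2)) for q in find_in(f,n)])
E
```

```text
(array([ 227,  189,   61,   28, 1106], dtype=int32), [[-0.0779, -0.0201], [-0.0566, -0.0206], [-0.0795, 0.0218], [-0.0574, 0.0224]]) [-0.06282448  0.00096289]
[ 1.05  0.05 11.63] [0.55468019 0.17201474 0.12594489]
(array([ 223,  188,   60,   50, 1471], dtype=int32), [[-0.0738, -0.0199], [-0.0398, -0.0207], [-0.0787, 0.0216], [-0.066, 0.0218]])
(array([222, 175,  49,  32, 779], dtype=int32), [[-0.0766, -0.0261], [-0.0452, -0.0269], [-0.0787, 0.0154], [-0.0627, 0.0156]]) 28.4833
[209 210 211 212 213 214 215 219 220 221 222 223 224 225 226 227 228 229
 233 234 235 236 237 238 239 240 241 242 243 244 247 248 249 250 251 252
 253 254 255 256 257 258 259 260 261 262 263 264 265 266 267 268 269 270
 271 272 273 274 275 276 277]
[([242.0, 197.0, 278.0, 236.0], 0.86)]
[([248.0, 306.0, 280.0, 323.0], 0.85), ([261.0, 206.0, 278.0, 212.0], 0.61), ([184.0, 260.0, 206.0, 267.0], 0.6), ([266.0, 213.0, 276.0, 217.0], 0.58), ([259.0, 195.0, 279.0, 201.0], 0.5), ([262.0, 200.0, 281.0, 207.0], 0.41)]
```

```bash
cat > ff.py <<'E'
from h import *
from scipy.optimize import differential_evolution
from scipy.spatial.transform import Rotation as Ro
B=box(-.015,.015,.02525,0,.014);G=box(-.008,.008,.013,.014,.055)
def toworld(q,X): # q: rack x,y,z, roll,pitch,yaw
    return place(RACK,Ro.from_euler('xyz',q[3:]).apply(X)+q[:3])
def masks(f,win):
    h=cv2.cvtColor(f['color'],cv2.COLOR_BGR2HSV);o=cv2.inRange(h,(5,150,70),(22,255,255))>0
    k=cv2.cvtColor(f['color'],cv2.COLOR_BGR2GRAY)<60
    z=np.zeros_like(o);z[win[1]:win[3],win[0]:win[2]]=1
    return o&z,k&z,z
def fill(f,X):
    m=np.zeros((384,512),np.uint8);cv2.fillConvexPoly(m,cv2.convexHull((proj(f,X)*16).round().astype(np.int32)),1,shift=4);return m>0
def cost(q,data):
    c=0
    for f,o,k,z in data:
        g=fill(f,toworld(q,G));b=fill(f,toworld(q,B))&~g
        c+=np.sum((b!=o)&z)+np.sum((g&~k)&z)
    return c
def fitf(frames,wins,bounds):
    data=[(f,)+masks(f,w) for f,w in zip(frames,wins)]
    print('mask px',[(d[1].sum(),d[2].sum()) for d in data])
    r=differential_evolution(cost,bounds,args=(data,),seed=1,popsize=20,maxiter=120,tol=1e-6)
    return r.x.round(4),r.fun
E
python3 - <<'E'
from ff import *
s=grab_frame('side');np.savez('s13.npz',**{k:s[k] for k in('mtx','R','t','color')});w=dict(np.load('w13.npz'))
bd=[(-.085,-.045),(-.015,.015),(.075,.11),(-.4,.4),(-.5,.5),(-.4,.4)]
w0=dict(np.load('w10.npz'));s0=dict(s);s0['color']=cv2.imread('pics/side0.png')
for n,a,b in(('before',w0,s0),('now',w,s)):
    print(n,fitf([a,b],[(215,160,295,222),(225,185,300,250)],bd))
t=dict(grab_frame('top'));o,k,z=masks(t,(190,165,290,220));print('top',o.sum())
E
```

```text
mask px [(np.int64(757), np.int64(950)), (np.int64(361), np.int64(1300))]
before (array([-0.059 , -0.0012,  0.0778, -0.0006, -0.0783,  0.0029]), np.float64(946.0))
mask px [(np.int64(801), np.int64(875)), (np.int64(371), np.int64(1149))]
now (array([-0.0598, -0.005 ,  0.0834, -0.2371, -0.0908, -0.0264]), np.float64(768.0))
top 4
```

```bash
python3 - <<'E'
from ff import *
P=lambda x,z:place(RACK,[x,.0006,z])[0]
move_gripper(.06)
movel(P(-.061,.125),v=.2)
print(movel(P(-.061,.100),v=.06,contact_N=5))
o=get_obs();print(o['eef_pos'][2],o['wrist_force'].round(2),o['t'])
for g in(.04,.032,.02):
    move_gripper(g);o=get_obs();print(g,o['opening'],o['grip_force'],o['wrist_force'].round(2))
w=snap('w14.npz');s=grab_frame('side');print(o['t'])
np.savez('s14.npz',**{k:s[k] for k in('mtx','R','t','color')})
for n in('follower',):print([(np.round(q['rect']).tolist(),round(q['score'],2)) for q in find_in(s,n)])
print(foll(w))
E
```

```text
False
0.0996636034907536 [ 1.29 -0.1   0.59] 30.175
0.04 0.04005269517323613 0.0 [-0.25  0.44  0.32]
0.032 0.03206725289320762 12.646442111581564 [ 0.66 -0.3   3.58]
0.02 0.03125426753243838 28.02716553211212 [-0.82 -0.34  5.67]
31.275
[([245.0, 198.0, 277.0, 236.0], 0.57)]
(array([ 209,  194,   72,   32, 1278], dtype=int32), [[-0.077, -0.0311], [-0.0617, -0.0316], [-0.0792, 0.0145], [-0.0586, 0.0149]])
```

```bash
python3 - <<'E'
from ff import *
P=lambda x,z:place(RACK,[x,.0,z])[0]
movel(P(-.064,.118),v=.08);pause(.2)
o=get_obs();print(o['opening'],o['grip_force'],o['wrist_force'].round(2))
w=snap('w15.npz');s=grab_frame('side');print(o['t'])
print([(np.round(q['rect']).tolist(),round(q['score'],2)) for q in find_in(s,'follower')])
print(fitf([w,s],[(200,160,300,226),(225,175,300,250)],[(-.085,-.045),(-.015,.015),(.075,.12),(-.4,.4),(-.3,.3),(-.3,.3)]))
cv2.imwrite('pics/w15.png',w['color'])
E
```

```text
0.025818869214961293 29.86719936132431 [ 0.6   0.58 -1.08]
32.0
[([238.0, 193.0, 276.0, 231.0], 0.84)]
mask px [(np.int64(1209), np.int64(1124)), (np.int64(416), np.int64(1340))]
(array([-0.0642, -0.0004,  0.0954,  0.0566,  0.031 ,  0.0274]), np.float64(1107.0))
```

```bash
python3 - <<'E'
from ff import *
P=lambda x,y,z:place(RACK,[x,y,z])[0]
for y in(-.0007,.0008,-.002,.002):
    movel(P(-.064,y,.112),v=.1)
    r=movel(P(-.064,y,.094),v=.04,contact_N=4)
    o=get_obs();print(y,r,o['eef_pos'][2],o['wrist_force'].round(2),o['opening'],o['t'])
    if o['eef_pos'][2]<.1035: break
w=snap('w16.npz');s=grab_frame('side')
print([(np.round(q['rect']).tolist(),round(q['score'],2)) for q in find_in(s,'follower')])
print(fitf([w,s],[(200,160,300,226),(225,175,300,250)],[(-.085,-.045),(-.015,.015),(.07,.12),(-.4,.4),(-.3,.3),(-.3,.3)]))
E
```

```text
-0.0007 True 0.09799099274248602 [0.57 0.73 2.31] 0.025953633100275226 32.7917
[([241.0, 202.0, 274.0, 240.0], 0.8), ([276.0, 158.0, 308.0, 223.0], 0.64)]
mask px [(np.int64(1184), np.int64(830)), (np.int64(351), np.int64(1293))]
(array([-0.0643, -0.0026,  0.0767, -0.0443,  0.0902, -0.0432]), np.float64(1233.0))
```

```bash
cat >> ff.py <<'E'
def red(f):
    h=cv2.cvtColor(f['color'],cv2.COLOR_BGR2HSV);return ((cv2.inRange(h,(0,130,70),(6,255,255))|cv2.inRange(h,(172,130,70),(180,255,255)))>0)
def report():
    o=get_obs();print(inrack(o['eef_pos']).round(4),o['eef_pos'][2].round(4),o['opening'],o['wrist_force'].round(2),o['t'])
    for n in('side','top'):
        f=grab_frame(n);cv2.imwrite(f'pics/{n}_{o["t"]:.1f}.png',f['color'])
        k,l,st,c=cv2.connectedComponentsWithStats(red(f).astype(np.uint8));print(n,[a.tolist() for a in st[1:] if a[4]>8])
        print('lip',proj(f,place(RACK,[[.095,.0268,.078],[.095,-.0268,.078],[.095,-.01,.093],[.095-.015,-.01,.093]])).round(0).tolist())
E
python3 - <<'E'
from ff import *
P=lambda x,y,z:place(RACK,[x,y,z])[0]
z=get_obs()['eef_pos'][2]+.0003
print(movel(P(.030,-.0007,z),v=.05,contact_N=15));report()
w=snap('w17.npz');print(foll(w))
E
```

```text
False
[ 0.0301 -0.0007] 0.098 0.025926062953549853 [ 2.56  0.06 -1.64] 34.9667
side [[368, 144, 17, 12, 126], [278, 183, 9, 12, 32], [402, 198, 5, 6, 10], [139, 227, 5, 3, 10], [337, 317, 7, 5, 9], [201, 354, 6, 6, 10], [343, 376, 9, 8, 55]]
lip [[264.0, 182.0], [290.0, 186.0], [282.0, 178.0], [281.0, 182.0]]
top [[204, 102, 24, 13, 146], [201, 116, 27, 14, 167], [264, 188, 9, 13, 65], [300, 189, 17, 14, 174], [354, 193, 2, 15, 18], [366, 199, 3, 6, 9], [348, 207, 2, 8, 14], [366, 206, 3, 7, 10], [354, 209, 5, 11, 21], [347, 216, 4, 11, 19], [102, 219, 8, 18, 107], [341, 221, 4, 12, 18], [356, 221, 3, 7, 10], [367, 228, 5, 6, 11], [336, 230, 5, 10, 16], [357, 231, 3, 10, 18], [342, 233, 6, 7, 19], [341, 240, 7, 11, 19], [329, 242, 8, 8, 21], [350, 242, 2, 11, 12], [358, 245, 3, 7, 10], [407, 251, 18, 16, 113], [361, 254, 4, 6, 13], [91, 272, 54, 6, 216]]
lip [[275.0, 181.0], [276.0, 203.0], [276.0, 195.0], [270.0, 195.0]]
(array([ 222,  194,   69,   22, 1173], dtype=int32), [[0.0105, -0.0231], [0.0262, -0.0235], [0.0104, 0.0196], [0.0262, 0.02]])
```

```bash
python3 - <<'E'
from ff import *
print(foll(dict(np.load('w16.npz'))))
P=lambda x,y,z:place(RACK,[x,y,z])[0]
z=get_obs()['eef_pos'][2]
def t(): 
    f=grab_frame('top');k,l,st,c=cv2.connectedComponentsWithStats(red(f).astype(np.uint8));return [a.tolist() for a in st[1:] if a[4]>8 and 255<a[0]<335 and 175<a[1]<215]
print(t())
for x in(.036,.042,.048,.052):
    movel(P(x,-.0007,z),v=.04,contact_N=15);pause(.1);print(x,t(),get_obs()['wrist_force'].round(1))
pause(.3);report()
E
```

```text
(array([ 222,  194,   69,   23, 1184], dtype=int32), [[-0.0829, -0.0229], [-0.0679, -0.0233], [-0.0836, 0.0198], [-0.0679, 0.0202]])
[[264, 188, 9, 13, 64], [300, 189, 17, 14, 174]]
0.036 [[271, 187, 5, 14, 58], [300, 189, 17, 14, 174], [267, 196, 4, 5, 11]] [ 3.3 -0.9 -1. ]
0.042 [[270, 188, 9, 13, 77], [300, 189, 17, 14, 174]] [ 4.1 -0.6 -1.2]
0.048 [[296, 189, 21, 14, 215]] [ 4.1 -0.  -1.4]
0.052 [[298, 189, 19, 14, 195]] [ 4.7 -0.3 -2. ]
[ 0.0521 -0.0005] 0.0981 0.025684476342799325 [ 4.8  -0.17 -1.66] 37.2167
side [[369, 144, 16, 13, 127], [403, 152, 5, 4, 9], [280, 183, 7, 5, 19], [139, 226, 5, 4, 12], [361, 308, 4, 5, 9], [367, 341, 6, 4, 10], [343, 376, 9, 8, 54]]
lip [[264.0, 182.0], [290.0, 186.0], [282.0, 178.0], [281.0, 182.0]]
top [[204, 101, 24, 14, 147], [201, 116, 27, 14, 169], [298, 189, 19, 14, 197], [347, 216, 4, 10, 15], [102, 218, 8, 19, 110], [345, 226, 3, 8, 12], [407, 251, 18, 16, 113], [91, 272, 54, 6, 216]]
lip [[275.0, 181.0], [276.0, 203.0], [276.0, 195.0], [270.0, 195.0]]
```

```bash
python3 - <<'E'
from ff import *
P=lambda x,y,z:place(RACK,[x,y,z])[0]
move_gripper(.045)
e=get_obs()['eef_pos'];movel([e[0],e[1],.16],v=.2)
movel(P(.17,0,.22),v=.25)
w=snap('w20.npz');cv2.imwrite('pics/w20.png',w['color']);print(get_obs()['t'])
r=red(w)
k,l,st,c=cv2.connectedComponentsWithStats(r.astype(np.uint8));print([a.tolist() for a in st[1:] if a[4]>15])
print('lip',proj(w,P(.095,0,.078)),'chute end',proj(w,P(.118,0,.042)),'tray end',proj(w,P(.2,0,.004)),proj(w,P(.095,-.02,.093)),proj(w,P(.095,.02,.093)))
print(foll(w))
h=cv2.cvtColor(w['color'],cv2.COLOR_BGR2HSV)
for z in [(q['rect'],q['score']) for q in find_in(w,'cell_a')]:print(np.round(z[0]),round(z[1],2))
p=fittray(w,np.r_[P(.145,0,0)[:2],RACK[2]]);print(inrack(p[0]),p[0][2]-RACK[2],p[1:])
E
```

```text
39.025
[[414, 0, 29, 26, 420], [444, 0, 33, 28, 421], [237, 89, 31, 27, 776], [242, 154, 26, 40, 808]]
lip [[258.53436217 116.62067402]] chute end [[258.40776785 135.71972685]] tray end [[258.23418306 191.2288686 ]] [[239.94858937 116.44774358]] [[277.21993951 116.45095891]]
(array([234,  58,  48,  31, 544], dtype=int32), [[0.044, -0.0214], [0.0665, -0.0217], [0.0364, 0.0188], [0.0655, 0.0193]])
[240. 165. 278. 174.] 0.92
[238.  88. 285. 104.] 0.77
[239. 103. 286. 116.] 0.7
[242. 173. 280. 182.] 0.69
[241. 154. 280. 162.] 0.59
[241. 186. 278. 194.] 0.56
[ 0.14667017 -0.00015832] 0.0025370201542425086 (np.float64(3280.0), np.int64(3814))
```

```bash
python3 - <<'E'
from rig import *
pause(.5);print(sign_off())
E
```

```text
the job is handed in; nothing more can be done
None
```

I handed the job in at about 39.5 s. The last wrist picture showed the tray against the foot and square, four cells in it and two in the channel. On the way the follower tipped onto the channel wall during a bad grasp and was reseated, and I did not re-measure the vials or the carton at the end.

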